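Close and hasp the specimen case

ROBOT

A 6-joint arm with a two-finger parallel gripper is mounted at the origin on the work surface; the furniture and walls round the work are solid. World frame = base frame: x ahead of the robot, y to its left, z up, the work surface at z = 0. Lengths are in m, angles in degrees, forces in N, time in s.
With the tool pointing down it reaches from about 0.325 to 0.875 m from the base axis. Payload 4.4 kg.
Tool frame: the origin (TCP) lies at the very end of the fingers, on their centre line; the grasp point (between the pads) lies 19 mm behind it; z points along the fingers, y is the line along which they close (so a half turn about z gives the same grasp; the last joint's range is limited). The gripper opens to 85 mm and grips with 20 to 120 N. Pads are 22 mm wide; open, the fingers measure 114 mm over their backs; the gripper's body (76 mm by 85 mm) begins 54 mm behind the grasp point. The pads swing forward as they close: fully open they stand 13 mm farther back than shut.
Start: joints at [-74.857, 11.837, 88.321, -0, 79.842, -8.623], TCP at [0.232, -0.526, 0.231] pointing down, gripper open.
Joint ranges: [-156.59, 156.59], [-49.26, 127.26], [12.9, 141.05], [-63.56, 243.56], [4.71, 150.69], [-161.64, 161.64]. Speed limits (degrees/s): [159.86, 159.86, 180, 180, 180, 180].

INTERFACE

Orientations are given as [roll, pitch, yaw] about the fixed x, y, z axes, in that order (R = Rz(yaw) Ry(pitch) Rx(roll)).
In Python, from rig import manip gives the robot as it stands. The module is installed in compiled form; this text tells all that it offers.
- The arm moves only by the tool apply_moves, never from a script. Its argument "plan" is a list of rows, each a list of 3 entries, a list of its own where there are three numbers: the shift along the world's x, y, z in units of 50 mm (1.0 is 50 mm), then the turn, a rotation vector about the world's x, y, z in units of 5 degrees (1.0 is 5 degrees), then the finger opening in mm, from 0 to 85.4. A call has 1 to 12 rows; each row is the pose to reach, as a shift and turn from the pose commanded when the call began; what a row does not reach only later rows make up. A row lasts 1/10 s, in which the tool goes at most 50 mm and 8.59 degrees, less where a joint would pass 70% of its speed; a pose out of reach is approached as far as the arm can. A call with a gripper value outside its range is refused whole. The fingers move at their own pace and stop on an object; "grip_force" is the grip in N (left out, the last holds). Time passes only in rows, so rows that repeat a pose let the fingers close. It gives the time, the measured TCP pose, the force, the opening and the grip force at its end, in the units of the state.
- manip.observe(): the state, without advancing time (a new reading comes with each control period).
- manip.capture(name): name is "side" or "top" or "wrist"; returns a dict with "image" (480x640x3 uint8, red, green, blue), "camera_matrix" (3x3 intrinsics, pixels), "world_from_camera" (4x4, takes a point from camera to world coordinates). Camera axes: x right, y up, looking along -z (the intrinsics and any distortion apply to the point x, -y, -z); pixel columns grow to the right and rows downward; lengths in m; the calibration is good to about 2 mm. A picture is of the moment at which its call begins. There is no depth.
- manip.finish_job(): hands the job in; it is judged then, once.
The state is a dict: "clock": time; "q": joint angles; "qvel": joint speeds; "joint_efforts": joint torques, N m; "ee_pos": TCP position; "tool_rot": TCP orientation; "ft_force": force on the tool from outside, world axes, zero at the start; "moment": the same for the moment, N m; "opening": opening from 0.0 (shut) to 1.0 (fully open); "grasp_force": force on a finger pad.
Only numpy, scipy, OpenCV 4.12 (cv2) and the standard library are available. Lean on these libraries where they do the work, as an engineer would, in place of code of your own. Each camera call takes 0.05 s, during which the arm holds its last target. There are 200 camera calls.

TASK

The specimen case on the table is packed for the courier. Press its lid fully shut, and only then swing the steel hasp on the lid's front edge forward and down over the staple, until it lies flat against the front of the case. Leave the small things beside and just in front of the case where they are.

Things in the scene. Friction and masses are not known exactly. Their poses are not given: they have to be found in the camera images.
- case: Grey plastic specimen case, fixed to the table: 130 mm deep (x) by 230 mm wide (y), body 75 mm high, 93 mm with the lid shut. Origin: centre of its underside. Its own -x is the front, where the staple is; +y its left seen from the robot; z up. A side grip on each end sticks out 15 mm.
- lid (a joint): Angle of the case's lid (rad): 0 shut, grows as the front edge rises; the hinge runs along the case's y axis at its back. The lid is a flat grey slab 132 x 232 x 17 mm that stays where it is left; it takes about 2 to 5 N near its front edge to push it down, and about 5 N upwards there (also through the hasp) would raise it again.
- lid_hinge (a point): Middle of the lid's hinge axis: on the back edge, 76 mm above the table. Axes: those of the lid (with the lid shut those of the case): its -x runs to the lid's front edge, z is the normal of its outer face.
- lid_left (a point): Point on the lid's outer face, 80 mm to the left (+y) of the hasp, 105 mm from the hinge (25 mm behind the front edge), clear for pressing. Axes as lid_hinge.
- lid_right (a point): The same 80 mm to the right (-y) of the hasp.
- hasp (a joint): Angle of the hasp against the lid (rad): 0 hanging flat on the case's front with the staple through its slot; pi/2 sticking straight out to the front; pi standing up at right angles to the lid; larger leans back over the lid (at the start). The hinge is a little stiff: about 1 N at the tab moves it and it stays where it is left.
- hasp_pivot (a point): Middle of the hasp's hinge axis, which runs along the case's y axis 4 mm in front of the lid's front edge and 1 mm below the level of its outer face (92 mm above the table when the lid is shut). Axes as lid_hinge.
- hasp_tab (a point): Middle of the hasp's rolled free edge. The hasp is a steel leaf 46 mm wide (y) and 3 mm thick with a 16 x 24 mm slot; its free end is bent outwards, so that the rolled edge (6 mm thick, 46 mm wide) lies 60 mm from the hinge axis and stands 15 mm off the hinge's plane, on the side away from the case when fastened. Then it lies 33 mm above the table and 19 mm in front of the case's front wall. Axes of the hasp: those of the lid when the hasp is at 0.
- staple (a point): Outer end of the steel staple, a 4 mm thick upright loop on the middle of the case's front wall, 63 mm above the table; it sticks out 16 mm from the wall (17 mm high, 4 mm wide).
- oil_bottle: Bystander: dropper bottle with black pointed cap, 37 x 35 x 98 mm, beside the case. Origin: centre of underside.
- timer: Bystander: white timer on its base, 28 x 66 x 50 mm, beside the case. Origin: centre of underside.
- tally_counter: Bystander: hand tally counter, 37 x 68 x 26 mm, beside the case. Origin: centre of underside.
- petri_dish: Bystander: petri dish with lid, 62 mm across, 14 mm high, on the table to the front left of the case. Origin: centre of underside.

How it is judged (in metres and radians):
On the way, in this order (a step that is already met when the one before it is completed fails the run):
1. the lid is fully shut (within 0.03 rad) while the hasp is still up (over 1.6 rad) (value of joint lid below 0.03 rad and value of joint hasp above 1.6 rad), for 0.1 s.
2. the hasp lies over the staple, flat against the front (within 0.12 rad), the lid shut (value of joint hasp below 0.12 rad and value of joint lid below 0.03 rad), for 0.2 s.
At the end, for the whole second after the job is handed in: The lid is shut (within 0.03 rad, some 4 mm at its front edge) and the hasp hangs over the staple within 0.12 rad (7 mm at its free edge) of flat against the front; the oil bottle, timer, tally counter and petri dish have not been shifted by more than 40 mm or tipped over (all of step 2); the robot touches nothing.
It fails at once if the oil bottle, timer, tally counter or petri dish is shifted by more than 40 mm or tipped over (distance of any of oil_bottle, timer, tally_counter, petri_dish from where it was at the start of the episode above 0.04 m or angle between any of oil_bottle, timer, tally_counter, petri_dish's own z axis and vertical above 0.6 rad).
It also fails if it takes over 51 s, if anything falls off the work surface, if the arm or the gripper's body presses on something with over 40 N, if the wrist force passes 120 N, or if a joint passes its speed limit or range.

## Working session

There is one attempt and no reset: what is moved stays moved. The work goes in short steps, Python scripts to look and compute and a tool call to move; the robot and the scene stay as the last step left them, time stands still between calls to the robot, and variables do not carry over. Pictures are saved under pics/ and viewed, at most 10 in all, crops included, and the job is handed in when it is done.

Besides the shell and the picture viewer there is one more tool, called after "Call:" as name([rows], argument=value, ...), one row to a line, values as JSON. apply_moves: Moves the arm, as the interface text tells. Its arguments: {"type":"object","properties":{"plan":{"type":"array"},"grip_force":{"type":"number"}},"required":["plan"]}

```bash
mkdir -p pics
cat > h.py <<'E'
import numpy as np,cv2,json
from rig import manip
def snap(n,f):
    c=manip.capture(n);cv2.imwrite(f'pics/{f}.png',c['image'][:,:,::-1]);np.savez(f'pics/{f}.npz',K=c['camera_matrix'],T=c['world_from_camera']);return c
def ray(f,u,v):
    d=np.load(f'pics/{f}.npz');K,T=d['K'],d['T']
    r=np.linalg.inv(K)@[u,v,1];r=T[:3,:3]@(r*[1,-1,-1]);return T[:3,3],r/np.linalg.norm(r)
def onz(f,u,v,z):
    o,r=ray(f,u,v);return o+r*(z-o[2])/r[2]
def proj(f,P):
    d=np.load(f'pics/{f}.npz');K,T=d['K'],d['T']
    p=(np.linalg.inv(T)@np.append(P,1))[:3]*[1,-1,-1];p=K@p;return p[:2]/p[2]
def tri(f,a,g,b):
    o,r=ray(f,*a);p,s=ray(g,*b);t=np.linalg.lstsq(np.c_[r,-s],p-o,rcond=None)[0]
    A=o+r*t[0];B=p+s*t[1];return (A+B)/2,np.linalg.norm(A-B)
E
python3 - <<'E'
from h import *
snap('top','t0');snap('side','s0')
for f in('t0','s0'):
    d=np.load(f'pics/{f}.npz');print(d['K'].round(1),d['T'].round(3))
s=manip.observe();print(s)
E
```

```text
[[507.3   0.  319.9]
 [  0.  507.3 241. ]
 [  0.    0.    1. ]] [[-0.024  0.993 -0.114  0.379]
 [-1.    -0.025 -0.01   0.096]
 [-0.012  0.113  0.993  0.934]
 [ 0.     0.     0.     1.   ]]
[[437.7   0.  321.4]
 [  0.  437.7 240.3]
 [  0.    0.    1. ]] [[-0.987  0.105 -0.123  0.401]
 [-0.162 -0.65   0.742  0.729]
 [-0.003  0.752  0.659  0.638]
 [ 0.     0.     0.     1.   ]]
{'clock': 0.1, 'q': array([-7.48557815e+01,  1.18809247e+01,  8.83972488e+01,  6.46152140e-04,
        7.98410380e+01, -8.62211406e+00]), 'qvel': array([ 0.01399091, -0.0385541 , -0.19468389, -0.04453618, -0.04181917,
       -0.01855128]), 'joint_efforts': array([-3.96227024e-04, -3.84089720e+01, -2.92547572e+01, -1.71937404e-04,
        4.88602614e-03, -3.47366040e-06]), 'ee_pos': array([ 0.23154991, -0.5255702 ,  0.23022117]), 'tool_rot': array([-1.79882231e+02, -1.85004217e-02,  2.37661990e+01]), 'ft_force': array([-0.3508484 , -0.64036196,  0.07864057]), 'moment': array([ 0.00545206,  0.00173051, -0.01243463]), 'grasp_force': 0.0, 'opening': 0.9989550726701507}
```

View pics/t0.png

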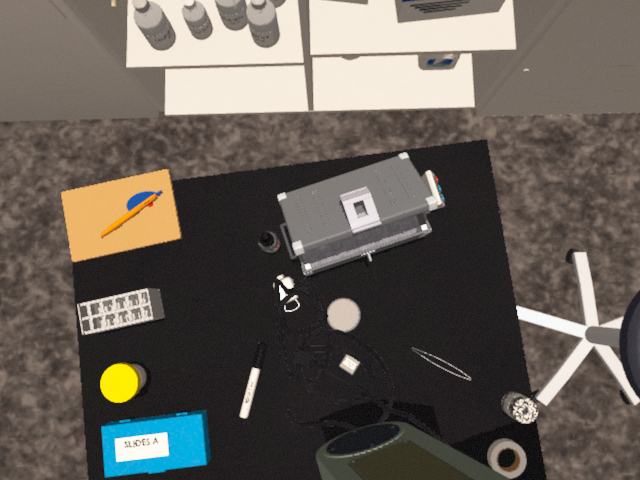

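View pics/s0.png

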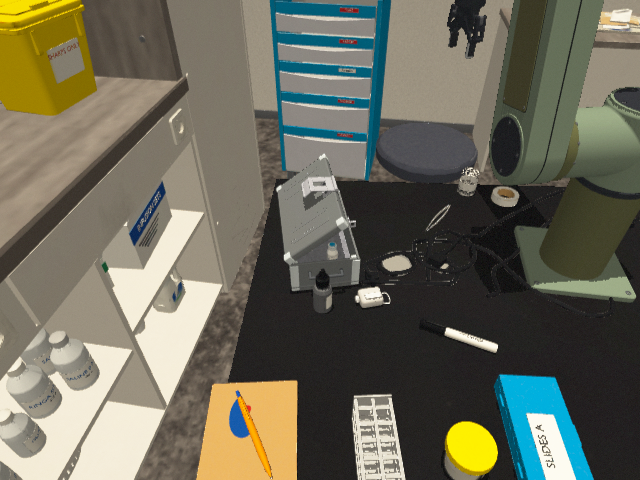

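The top view shows the case around (360,215) with its lid open: the staple is near (369,257) and the hasp near (361,210). The bottle is at (269,241), the counter at (287,293), the dish at (344,315) and the timer at (433,190). I'll zoom in next.

Run:
```python
import cv2
a=cv2.imread('pics/t0.png')[140:300,255:455];b=cv2.imread('pics/s0.png')[145:320,265:425]
a=cv2.resize(a,None,fx=3.75,fy=3.75,interpolation=cv2.INTER_CUBIC);b=cv2.resize(b,None,fx=3.4,fy=3.4,interpolation=cv2.INTER_CUBIC)
cv2.imwrite('pics/ta.png',a);cv2.imwrite('pics/sa.png',b)
```

```text
(no output)
```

View pics/ta.png

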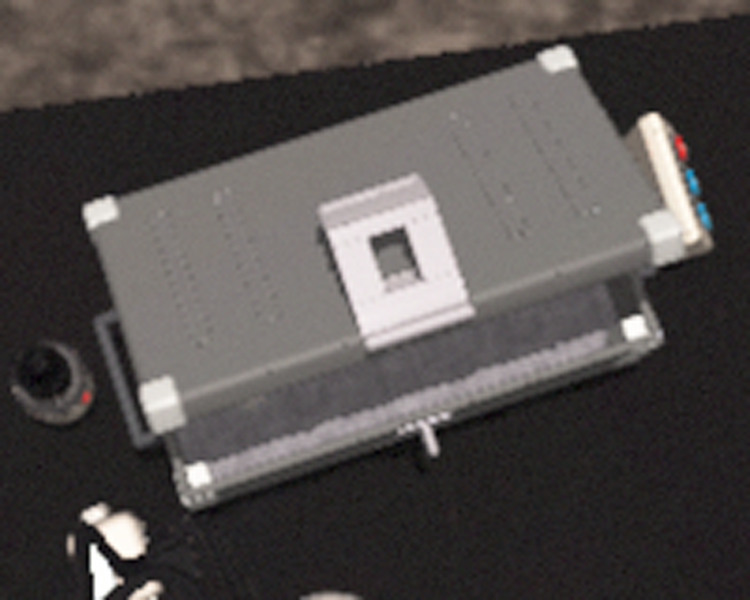

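View pics/sa.png

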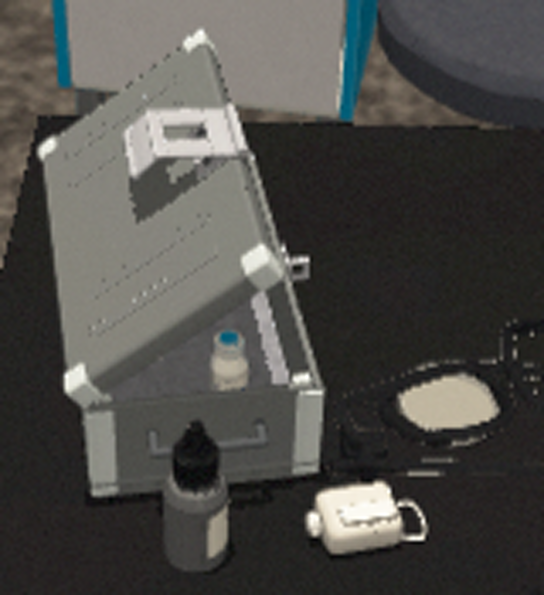

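Run:
```python
from h import *
t=lambda u,v:(u/3.75+255-.4,v/3.75+140-.4)
s=lambda u,v:(u/3.4+265-.4,v/3.4+145-.4)
for n,a,b in [('FL',(160,402),(264,264)),('FR',(665,235),(200,40)),('BL',(100,208),(80,380)),('BR',(557,57),(47,147)),
 ('tabL',(322,210),(130,150)),('tabR',(418,180),(155,112)),('hpL',(370,342),(240,152)),('hpR',(470,312),(238,112)),('staple',(430,440),(308,266)),('bodyFL',(195,485),(313,388)),('bottle',(45,365),(195,430)),('timer',(655,120),(655,120))]:
    print(n,*[x.round(4) for x in tri('t0',t(*a),'s0',s(*b))])
L=onz('t0',*t(185,490),.075);R=onz('t0',*t(660,340),.075)
print(L,R,np.linalg.norm(R-L))
d=(L-R);yaw=np.arctan2(-d[0],d[1]);print('yaw',np.degrees(yaw))
st=onz('t0',*t(432,450),.063);print('staple',st)
for z in(0,.025,.05):print('timer',onz('t0',*t(690,250),z),onz('t0',*t(650,118),z))
for n,p in('bot',(40,370)),('count',(115,550)):print(n,onz('t0',*t(*p),.05 if n=='bot' else .02))
print('dish',onz('t0',344,315,.014),'counter',onz('t0',287,293,.02))
```

```text
FL [0.4609 0.1389 0.1602] 0.0021
FR [ 0.5259 -0.0698  0.1633] 0.0054
BL [0.5554 0.168  0.0921] 0.0002
BR [ 0.6213 -0.0401  0.0934] 0.0041
tabL [0.5398 0.0712 0.1749] 0.0095
tabR [0.542  0.0315 0.1759] 0.008
hpL [0.484  0.0528 0.1678] 0.0051
hpR [0.4931 0.0116 0.1669] 0.0006
staple [0.4481 0.021  0.0669] 0.0017
bodyFL [0.4322 0.1287 0.0677] 0.0022
bottle [0.487  0.194  0.0906] 0.0038
timer [0.4049 0.0153 0.2645] 0.2946
[0.42848716 0.1330295  0.075     ] [ 0.49127518 -0.08429356  0.075     ] 0.22621150805237986
yaw 16.114831721046137
staple [0.44469142 0.0198944  0.063     ]
timer [ 0.54571555 -0.11713371  0.        ] [ 0.61324419 -0.10055523  0.        ]
timer [ 0.54126667 -0.11141712  0.025     ] [ 0.60698821 -0.09528229  0.025     ]
timer [ 0.5368178  -0.10570053  0.05      ] [ 0.60073224 -0.09000935  0.05      ]
bot [0.48783889 0.20091827 0.05      ]
count [0.4037119  0.16951387 0.02      ]
dish [0.34990863 0.06534601 0.014     ] counter [0.39159852 0.16659902 0.02      ]
```

Measured: case yaw is about 17°, centre about (0.522, 0.044), lid at about 33°, and the hasp at about 215° relative to the lid. I'm moving above the right press point at (0.507, -0.044) with the fingers shut.

Call:
apply_moves([
  [[0.3,0.5,0],[0,0,0],0],
  [[0.8,1.4,0],[0,0,-0.5],0],
  [[1.3,2.3,0],[0,0,-1],0],
  [[1.8,3.2,0],[0,0,-1.4],0],
  [[2.3,4.1,0],[0,0,-1.4],0],
  [[2.9,5.1,0],[0,0,-1.4],0],
  [[3.5,6.1,0],[0,0,-1.4],0],
  [[4.1,7.1,0],[0,0,-1.4],0],
  [[4.7,8.2,0],[0,0,-1.4],0],
  [[5.2,9.1,0],[0,0,-1.4],0],
  [[5.5,9.6,-0.2],[0,0,-1.4],0],
  [[5.5,9.6,-0.3],[0,0,-1.4],0],
])

```text
clock: 1.3
ee_pos: [0.508, -0.0428, 0.2163]
tool_rot: [-180.0, -0.1, 17.0]
ft_force: [-0.1, -0.6, 1.4]
opening: 0.002
grasp_force: 0.0
```

Call:
apply_moves([
  [[0,0,-0.3],[0,0,0],0],
  [[0,0,-0.6],[0,0,0],0],
  [[0,0,-0.9],[0,0,0],0],
  [[0,0,-1.15],[0,0,0],0],
  [[0,0,-1.4],[0,0,0],0],
  [[0,0,-1.6],[0,0,0],0],
  [[0,0,-1.8],[0,0,0],0],
  [[0,0,-2.0],[0,0,0],0],
  [[0,0,-2.15],[0,0,0],0],
  [[0,0,-2.3],[0,0,0],0],
  [[0,0,-2.36],[0,0,0],0],
  [[0,0,-2.36],[0,0,0],0],
])

```text
clock: 2.5
ee_pos: [0.4743, -0.055, 0.0881]
tool_rot: [-179.6, 4.4, 17.1]
ft_force: [-61.7, -37.9, 15.1]
opening: -0.002
grasp_force: 35.5
```

The tip was too close to the edge of the raised lid and slid off in front of it. I'll back out forward, then up.

Call:
apply_moves([
  [[-0.4,-0.1,0],[0,0,0],0],
  [[-0.8,-0.25,0],[0,0,0],0],
  [[-1.1,-0.35,0],[0,0,0],0],
  [[-1.3,-0.4,0],[0,0,0],0],
  [[-1.5,-0.45,0],[0,0,0],0],
  [[-1.5,-0.45,0],[0,0,0],0],
])

```text
clock: 3.1
ee_pos: [0.4308, -0.0687, 0.0981]
tool_rot: [-180.0, 0.0, 16.7]
ft_force: [0.0, -0.4, 0.3]
opening: -0.0
grasp_force: 0.0
```

Run:
```python
from h import *
snap('top','t1');snap('side','s1')
a=cv2.imread('pics/t1.png')[140:320,255:455];b=cv2.imread('pics/s1.png')[145:325,265:425]
a=cv2.resize(a,None,fx=2.2,fy=2.2);b=cv2.resize(b,None,fx=2.2,fy=2.2)
cv2.imwrite('pics/c1.png',np.hstack([a,b]))
```

```text
(no output)
```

View pics/c1.png

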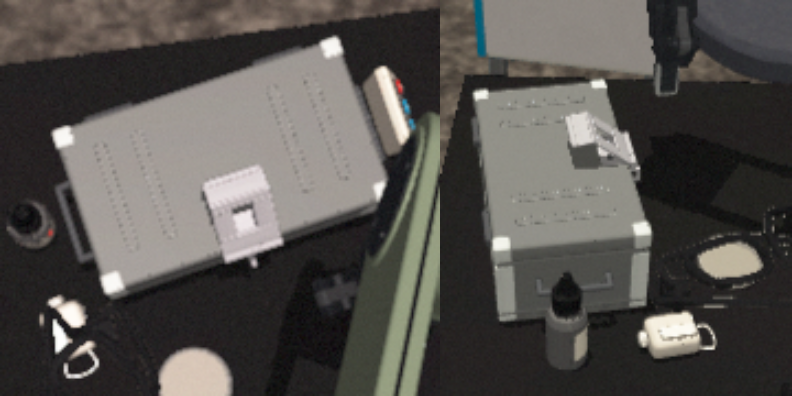

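The lid is nearly shut, the hasp is still leaning back, and nothing else has moved. I'll press again from above, further back.

Call:
apply_moves([
  [[0,0,0.4],[0,0,0],0],
  [[0,0,0.8],[0,0,0],0],
  [[0.4,0.1,0.8],[0,0,0],0],
  [[0.8,0.25,0.8],[0,0,0],0],
  [[1.2,0.4,0.8],[0,0,0],0],
  [[1.6,0.5,0.7],[0,0,0],0],
  [[1.6,0.5,0.5],[0,0,0],0],
  [[1.6,0.5,0.3],[0,0,0],0],
  [[1.6,0.5,0.15],[0,0,0],0],
  [[1.6,0.5,0],[0,0,0],0],
  [[1.6,0.5,-0.1],[0,0,0],0],
  [[1.6,0.5,-0.1],[0,0,0],0],
])

```text
clock: 4.4
ee_pos: [0.5114, -0.0439, 0.0933]
tool_rot: [-180.0, 0.0, 16.7]
ft_force: [-1.3, 0.3, 0.4]
opening: -0.001
grasp_force: 0.0
```

Call:
apply_moves([
  [[0,0,-0.04],[0,0,0],0],
  [[0,0,-0.08],[0,0,0],0],
  [[0,0,-0.1],[0,0,0],0],
  [[0,0,-0.1],[0,0,0],0],
])

```text
clock: 4.8
ee_pos: [0.5119, -0.0441, 0.0928]
tool_rot: [180.0, 0.0, 16.8]
ft_force: [-12.4, 1.6, 28.8]
opening: -0.007
grasp_force: 14.2
```

The lid stopped hard at z = 0.0928, so it is fully shut. Next I'm moving behind the hasp tab.

Call:
apply_moves([
  [[0,0,0.5],[0,0,0],0],
  [[0.1,0,1.0],[0,0,0],0],
  [[0.2,0.1,1.5],[0,0,0],0],
  [[0.3,0.6,1.6],[0,0,0],0],
  [[0.4,1.2,1.6],[0,0,0],0],
  [[0.4,1.7,1.5],[0,0,0],0],
  [[0.4,1.75,1.2],[0,0,0],0],
  [[0.4,1.75,0.9],[0,0,0],0],
  [[0.4,1.75,0.6],[0,0,0],0],
  [[0.4,1.75,0.5],[0,0,0],0],
  [[0.4,1.75,0.5],[0,0,0],0],
])

```text
clock: 5.9
ee_pos: [0.5308, 0.0437, 0.1123]
tool_rot: [-180.0, 0.1, 16.8]
ft_force: [0.1, 0.3, -0.2]
opening: -0.002
grasp_force: 0.0
```

Run:
```python
from h import *
snap('top','t2');snap('side','s2')
a=cv2.imread('pics/t2.png')[140:320,255:455];b=cv2.imread('pics/s2.png')[145:325,265:425]
a=cv2.resize(a,None,fx=2.2,fy=2.2);b=cv2.resize(b,None,fx=2.2,fy=2.2)
cv2.imwrite('pics/c2.png',np.hstack([a,b]))
```

```text
(no output)
```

View pics/c2.png

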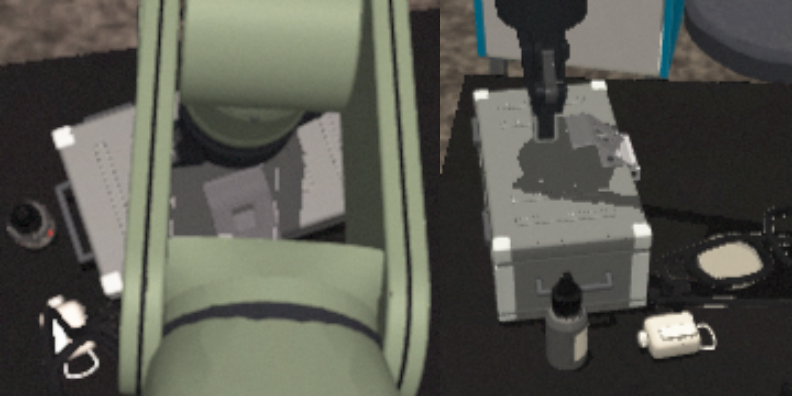

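The finger stands behind the tab, between it and the case's back. I'll push the hasp forward over the top at constant height.

Call:
apply_moves([
  [[-0.2,-0.06,0],[0,0,0],0],
  [[-0.4,-0.12,0],[0,0,0],0],
  [[-0.6,-0.18,0],[0,0,0],0],
  [[-0.8,-0.24,0],[0,0,0],0],
  [[-1.0,-0.3,0],[0,0,0],0],
  [[-1.2,-0.36,0],[0,0,0],0],
  [[-1.4,-0.42,0],[0,0,0],0],
  [[-1.6,-0.48,0],[0,0,0],0],
  [[-1.8,-0.54,0],[0,0,0],0],
  [[-2.0,-0.6,0],[0,0,0],0],
  [[-2.2,-0.66,0],[0,0,0],0],
  [[-2.2,-0.66,0],[0,0,0],0],
])

```text
clock: 7.2
ee_pos: [0.4313, 0.0135, 0.1157]
tool_rot: [-180.0, -1.6, 16.5]
ft_force: [24.6, 14.9, -11.4]
opening: 0.003
grasp_force: 14.0
```

Run:
```python
from h import *
snap('side','s3')
b=cv2.imread('pics/s3.png')[145:325,265:425]
cv2.imwrite('pics/c3.png',cv2.resize(b,None,fx=3,fy=3))
```

```text
(no output)
```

View pics/c3.png

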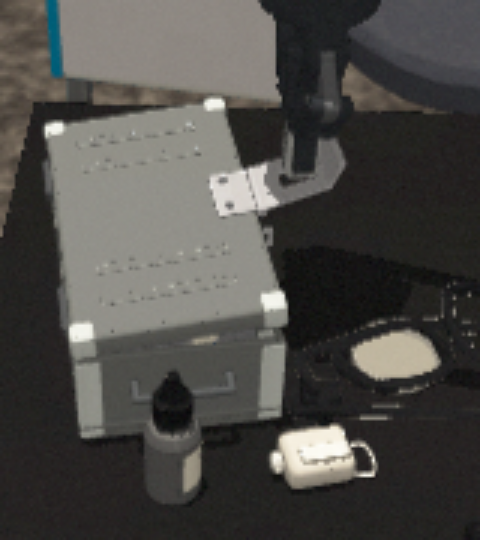

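The tip caught in the tab's bend and lifted the lid slightly: the front gap is visible at (200,340). The hasp now points forward. I'll back off, lift out and press the lid shut again on the right.

Call:
apply_moves([
  [[0.2,0.06,0],[0,0,0],0],
  [[0.35,0.1,0.1],[0,0,0],0],
  [[0.35,0.1,0.5],[0,0,0],0],
  [[0.35,0.1,1.0],[0,0,0],0],
  [[0.7,-0.2,1.2],[0,0,0],0],
  [[1.3,-0.7,1.2],[0,0,0],0],
  [[1.8,-1.1,0.9],[0,0,0],0],
  [[1.8,-1.1,0.4],[0,0,0],0],
  [[1.8,-1.1,0.1],[0,0,0],0],
  [[1.8,-1.1,-0.15],[0,0,0],0],
  [[1.8,-1.1,-0.35],[0,0,0],0],
  [[1.8,-1.1,-0.45],[0,0,0],0],
])

```text
clock: 8.45
ee_pos: [0.5103, -0.0444, 0.0927]
tool_rot: [-179.9, 0.3, 16.8]
ft_force: [-17.7, 1.8, 43.5]
opening: -0.003
grasp_force: 21.5
```

Call:
apply_moves([
  [[0,0,-0.04],[0,0,0],0],
  [[0,0,-0.04],[0,0,0],0],
  [[0,0,0.2],[0,0,0],0],
  [[0,0,0.7],[0,0,0],0],
  [[0,0,1.2],[0,0,0],0],
])

```text
clock: 8.95
ee_pos: [0.5112, -0.044, 0.1513]
tool_rot: [-180.0, 0.0, 16.8]
ft_force: [0.5, 0.5, -0.9]
opening: -0.0
grasp_force: 0.0
```

Run:
```python
from h import *
snap('top','t4');snap('side','s4')
a=cv2.imread('pics/t4.png')[140:320,255:455];b=cv2.imread('pics/s4.png')[145:325,265:425]
cv2.imwrite('pics/c4.png',np.hstack([cv2.resize(a,None,fx=2.2,fy=2.2),cv2.resize(b,None,fx=2.2,fy=2.2)]))
```

```text
(no output)
```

View pics/c4.png

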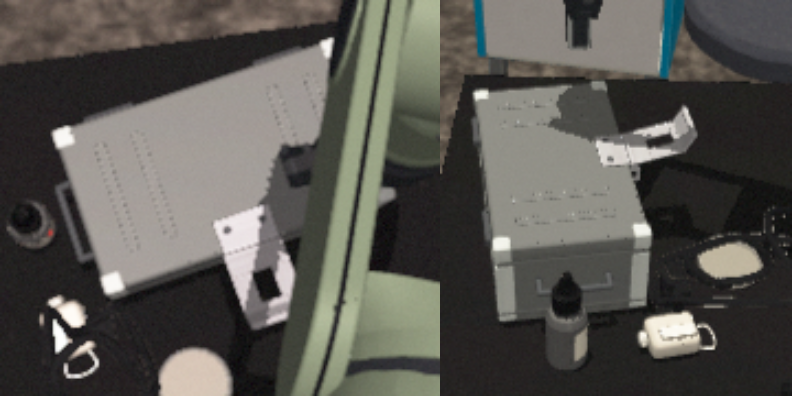

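The lid is shut and the hasp sticks straight out to the front with its tab bent upward. I'll press the tab down from above with the tip.

Call:
apply_moves([
  [[-0.1,0.05,0.4],[0,0,0],0],
  [[-0.7,0.3,0.6],[0,0,0],0],
  [[-1.4,0.6,0.6],[0,0,0],0],
  [[-2.0,0.9,0.6],[0,0,0],0],
  [[-2.3,1.0,0.4],[0,0,0],0],
  [[-2.3,1.0,0],[0,0,0],0],
  [[-2.3,1.0,-0.3],[0,0,0],0],
  [[-2.3,1.0,-0.6],[0,0,0],0],
  [[-2.3,1.0,-0.9],[0,0,0],0],
  [[-2.3,1.0,-1.2],[0,0,0],0],
  [[-2.3,1.0,-1.5],[0,0,0],0],
  [[-2.3,1.0,-1.7],[0,0,0],0],
])

```text
clock: 10.25
ee_pos: [0.3957, 0.006, 0.0643]
tool_rot: [-180.0, 0.1, 16.8]
ft_force: [0.1, -0.0, 0.3]
opening: -0.004
grasp_force: 0.2
```

Run:
```python
from h import *
snap('side','s5')
b=cv2.imread('pics/s5.png')[145:325,265:425]
cv2.imwrite('pics/c5.png',cv2.resize(b,None,fx=3,fy=3))
```

```text
(no output)
```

View pics/c5.png

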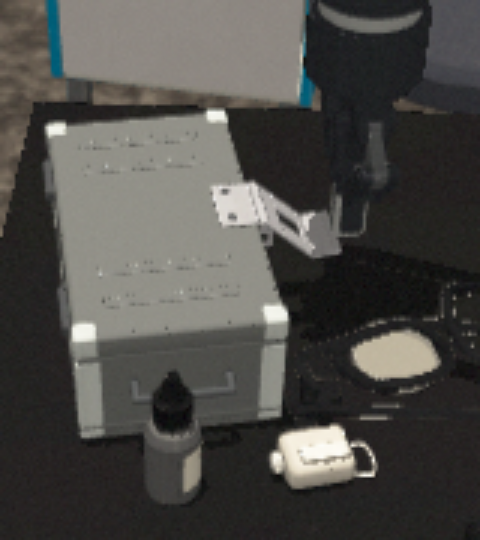

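The hasp is about 45° down with the tip in front of it. Now I'll tilt, lower and push inwards.

Call:
apply_moves([
  [[-0.2,-0.06,0],[0.3,-0.96,0],0],
  [[-0.24,-0.07,-0.2],[0.6,-1.9,0],0],
  [[-0.24,-0.07,-0.5],[0.88,-2.87,0],0],
  [[-0.24,-0.07,-0.8],[0.88,-2.87,0],0],
  [[-0.1,-0.03,-0.8],[0.88,-2.87,0],0],
  [[0.05,0.02,-0.8],[0.88,-2.87,0],0],
  [[0.2,0.06,-0.8],[0.88,-2.87,0],0],
  [[0.35,0.1,-0.8],[0.88,-2.87,0],0],
  [[0.48,0.14,-0.8],[0.88,-2.87,0],0],
  [[0.58,0.17,-0.8],[0.88,-2.87,0],0],
  [[0.64,0.19,-0.8],[0.88,-2.87,0],0],
  [[0.64,0.19,-0.8],[0.88,-2.87,0],0],
])

```text
clock: 11.5
ee_pos: [0.4307, 0.0154, 0.0267]
tool_rot: [-180.0, -15.1, 16.8]
ft_force: [0.0, 0.3, -0.6]
opening: 0.002
grasp_force: 0.1
```

Call:
apply_moves([
  [[0.04,0.01,0],[0,0,0],0],
  [[0.08,0.02,0],[0,0,0],0],
  [[0.12,0.03,0],[0,0,0],0],
  [[0.12,0.03,0],[0,0,0],0],
  [[0.12,0.03,0],[0,0,0],0],
])

```text
clock: 12.0
ee_pos: [0.4318, 0.0162, 0.0244]
tool_rot: [-179.9, -14.7, 16.8]
ft_force: [-8.2, -8.5, -1.8]
opening: -0.002
grasp_force: 5.0
```

Run:
```python
from h import *
snap('side','s6')
b=cv2.imread('pics/s6.png')[145:325,265:425]
cv2.imwrite('pics/c6.png',cv2.resize(b,None,fx=3,fy=3))
```

```text
(no output)
```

View pics/c6.png

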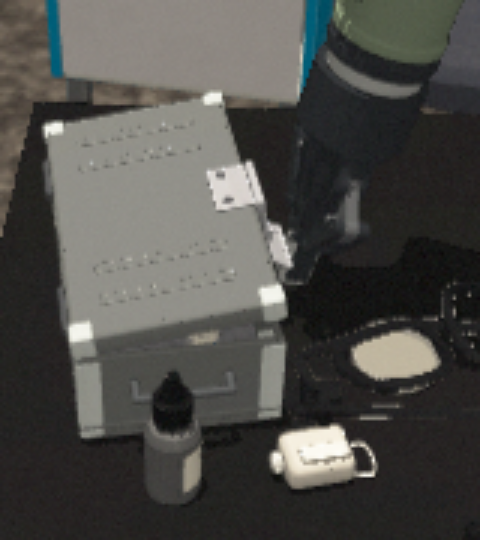

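The tilted finger wedged the lid up a little; the front gap is visible at (205,335). I'll back out, go upright and press the lid shut again. After that I'll push the tab down from above with the fingers astride the staple, which also holds the lid down.

Call:
apply_moves([
  [[-0.3,-0.09,0],[0,0,0],0],
  [[-0.8,-0.24,0],[0,0,0],0],
  [[-1.0,-0.3,0.5],[-0.3,0.96,0],0],
  [[-1.0,-0.3,1.2],[-0.6,1.9,0],0],
  [[-1.0,-0.3,2.0],[-0.88,2.87,0],0],
  [[-1.0,-0.3,2.8],[-0.88,2.87,0],0],
  [[-0.5,-0.5,3.0],[-0.88,2.87,0],0],
  [[0.2,-0.7,3.0],[-0.88,2.87,0],0],
  [[0.9,-1.0,3.0],[-0.88,2.87,0],0],
  [[1.5,-1.23,2.8],[-0.88,2.87,0],0],
  [[1.5,-1.23,2.2],[-0.88,2.87,0],0],
  [[1.5,-1.23,1.8],[-0.88,2.87,0],0],
])

```text
clock: 13.25
ee_pos: [0.5114, -0.0453, 0.1153]
tool_rot: [180.0, -0.1, 16.7]
ft_force: [0.2, 1.8, -0.2]
opening: 0.001
grasp_force: 0.0
```

Call:
apply_moves([
  [[0,0,-0.1],[0,0,0],0],
  [[0,0,-0.2],[0,0,0],0],
  [[0,0,-0.3],[0,0,0],0],
  [[0,0,-0.38],[0,0,0],0],
  [[0,0,-0.45],[0,0,0],0],
  [[0,0,-0.5],[0,0,0],0],
  [[0,0,-0.5],[0,0,0],0],
])

```text
clock: 13.95
ee_pos: [0.5103, -0.045, 0.093]
tool_rot: [179.9, -0.0, 16.8]
ft_force: [-5.5, 0.1, 12.2]
opening: 0.001
grasp_force: 6.2
```

Call:
apply_moves([
  [[0,0,0.5],[0,0,0],0],
  [[0,0,1.0],[0,0,0],0],
  [[0,0,1.6],[0,0,0],30],
  [[0,0,1.6],[0,0,0],30],
])

```text
clock: 14.35
ee_pos: [0.5136, -0.0455, 0.1758]
tool_rot: [179.7, -0.5, 16.8]
ft_force: [1.4, 0.1, 0.2]
opening: 0.336
grasp_force: 0.0
```

```bash
cat > hasp.py <<'E'
from h import *
import sys
f=sys.argv[1];snap('side','s'+f);snap('top','t'+f)
C=np.array([.522,.044]);y=np.radians(17);ex=np.array([np.cos(y),np.sin(y)]);ey=np.array([-ex[1],ex[0]])
W=lambda u,v,z:np.append(C+ex*(u-.069)+ey*v,z)
for k in 's','t':
    im=cv2.imread(f'pics/{k}{f}.png');g=im.min(2)
    m=((g>110)&(im.max(2)-g<45)).astype('uint8')
    a=proj(k+f,W(0,0,.092)).astype(int);sub=np.zeros_like(m);r=48;sub[a[1]-r:a[1]+r,a[0]-r:a[0]+r]=1
    n,l,s,c=cv2.connectedComponentsWithStats(m*sub)
    print(k,'pivot px',a,[(s[i,:5].tolist(),c[i].round(0).tolist()) for i in range(1,n) if s[i,4]>12])
    for th in(0,10,20,30,45,60):
        t=np.radians(th+14);print(th,*[proj(k+f,W(-.0618*np.sin(t),v,.092-.0618*np.cos(t))).round(1) for v in(.023,-.023)])
E
python3 hasp.py 7
```

```text
s pivot px [351 213] [([303, 165, 63, 14, 676], [337.0, 170.0]), ([334, 182, 7, 4, 22], [337.0, 183.0]), ([303, 184, 58, 74, 2909], [326.0, 227.0]), ([384, 256, 15, 5, 49], [393.0, 259.0])]
0 [359.2 242.5] [355.  228.6]
10 [364.1 240.8] [359.7 226.9]
20 [368.7 238.5] [364.2 224.7]
30 [372.9 235.7] [368.2 221.9]
45 [378.2 230.6] [373.2 216.8]
60 [381.9 224.7] [376.7 211.1]
t pivot px [368 251] [([320, 203, 65, 64, 3339], [348.0, 231.0]), ([399, 209, 17, 90, 603], [409.0, 263.0]), ([357, 258, 24, 12, 105], [366.0, 264.0]), ([411, 278, 5, 21, 59], [414.0, 291.0])]
0 [356.4 266.7] [380.8 258.5]
10 [358.4 272. ] [383.  263.8]
20 [360.3 276.9] [385.  268.7]
30 [362.1 281.4] [387.1 273. ]
45 [364.5 286.7] [389.9 278.2]
60 [366.4 290.1] [392.2 281.5]
```

The top view puts the tab on the projection for an angle near 0, within a couple of degrees. I'll seat it with a gentle downward press astride the staple.

Call:
apply_moves([
  [[-0.5,0.4,0],[0,0,0],30],
  [[-1.0,0.8,0],[0,0,0],30],
  [[-1.5,1.28,0],[0,0,0],30],
  [[-1.5,1.28,-0.5],[0,0,0],30],
  [[-1.5,1.28,-1.0],[0,0,0],30],
  [[-1.5,1.28,-1.5],[0,0,0],30],
  [[-1.5,1.28,-2.0],[0,0,0],30],
  [[-1.5,1.28,-2.3],[0,0,0],30],
  [[-1.5,1.28,-2.5],[0,0,0],30],
  [[-1.5,1.28,-2.6],[0,0,0],30],
  [[-1.5,1.28,-2.65],[0,0,0],30],
])

```text
clock: 15.55
ee_pos: [0.4344, 0.0193, 0.0377]
tool_rot: [-180.0, 0.0, 16.8]
ft_force: [-0.2, 0.5, 0.7]
opening: 0.355
grasp_force: 0.0
```

Call:
apply_moves([
  [[0,0,-0.05],[0,0,0],30],
  [[0,0,-0.1],[0,0,0],30],
  [[0,0,-0.14],[0,0,0],30],
  [[0,0,-0.14],[0,0,0],30],
])

```text
clock: 15.95
ee_pos: [0.436, 0.0191, 0.0353]
tool_rot: [180.0, -0.0, 16.8]
ft_force: [-11.1, 0.3, 32.3]
opening: 0.351
grasp_force: 15.4
```

Call:
apply_moves([
  [[0,0,0.14],[0,0,0],30],
  [[-0.3,-0.1,0.5],[0,0,0],30],
  [[-0.5,-0.15,1.2],[0,0,0],30],
  [[-0.5,-0.15,2.0],[0,0,0],30],
  [[-0.5,-0.4,2.8],[0,0,0],30],
  [[-0.5,-1.2,3.2],[0,0,0],30],
  [[-0.5,-2.0,3.4],[0,0,0],30],
  [[-0.5,-2.8,3.4],[0,0,0],30],
  [[-0.5,-3.6,3.4],[0,0,0],30],
  [[-0.5,-4.4,3.4],[0,0,0],30],
  [[-0.5,-4.6,3.4],[0,0,0],30],
  [[-0.5,-4.6,3.4],[0,0,0],30],
])

```text
clock: 17.15
ee_pos: [0.4098, -0.2121, 0.2018]
tool_rot: [180.0, -0.0, 16.6]
ft_force: [-0.4, -0.0, -0.5]
opening: 0.355
grasp_force: 0.0
```

```bash
python3 hasp.py 8
python3 - <<'E'
from h import *
for k in 'st':
    f=k+'8';im=cv2.imread(f'pics/{f}.png');g=im.min(2)
    # lid top front corners, lid shut: bright-metal patch centroids near predictions
    C=np.array([.522,.044]);y=np.radians(17);ex=np.array([np.cos(y),np.sin(y)]);ey=np.array([-ex[1],ex[0]])
    for v in(.11,-.11):
        for a in(0,.03,.1):
            p=proj(f,np.append(C+ex*(.065-.125*np.cos(a))+ey*v,.093+.125*np.sin(a)));print(f,v,a,p.round(1),end=' ')
        q=proj(f,np.append(C-ex*.06+ey*v,.093)).astype(int);r=12
        s=im[q[1]-r:q[1]+r,q[0]-r:q[0]+r].min(2);yy,xx=np.where(s>165);print('blob',len(xx),xx.mean()+q[0]-r if len(xx) else 0,yy.mean()+q[1]-r if len(xx) else 0)
    d=cv2.absdiff(im,cv2.imread(f'pics/{k}1.png')).max(2);print('dish/counter/bottle diff',[int((d[b-20:b+20,a-15:a+15]>60).sum()) for a,b in ((344,315),(287,293),(269,241))] if k=='t' else '')
E
```

```text
s pivot px [351 213] [([303, 165, 63, 14, 678], [337.0, 170.0]), ([303, 181, 58, 77, 3512], [328.0, 222.0]), ([384, 256, 15, 5, 49], [393.0, 259.0])]
0 [359.2 242.5] [355.  228.6]
10 [364.1 240.8] [359.7 226.9]
20 [368.7 238.5] [364.2 224.7]
30 [372.9 235.7] [368.2 221.9]
45 [378.2 230.6] [373.2 216.8]
60 [381.9 224.7] [376.7 211.1]
t pivot px [368 251] [([320, 203, 96, 67, 4950], [363.0, 230.0])]
0 [356.4 266.7] [380.8 258.5]
10 [358.4 272. ] [383.  263.8]
20 [360.3 276.9] [385.  268.7]
30 [362.1 281.4] [387.1 273. ]
45 [364.5 286.7] [389.9 278.2]
60 [366.4 290.1] [392.2 281.5]
s8 0.11 0 [357.6 249.9] s8 0.11 0.03 [357.7 248.4] s8 0.11 0.1 [357.6 244.9] blob 56 356.39285714285717 247.58928571428572
s8 -0.11 0 [338.2 183.5] s8 -0.11 0.03 [338.2 182.1] s8 -0.11 0.1 [338.1 178.8] blob 26 336.7692307692308 183.57692307692307
dish/counter/bottle diff 
t8 0.11 0 [304.2 267.2] t8 0.11 0.03 [304.1 267.1] t8 0.11 0.1 [303.8 266.4] blob 85 305.74117647058824 267.9294117647059
t8 -0.11 0 [429.3 225.6] t8 -0.11 0.03 [429.8 225.3] t8 -0.11 0.1 [430.7 224.2] blob 79 428.873417721519 226.36708860759495
dish/counter/bottle diff [0, 0, 0]
```

```bash
python3 -c "
from rig import manip
print(manip.finish_job())"
```

```text
the job is handed in; nothing more can be done
None
```

I handed in the job with the lid shut and the hasp flat over the staple by my last measurements; the dish, counter and bottle hadn't moved, the timer wasn't checked at the end, and swinging the hasp down lifted the lid slightly twice, pressed shut again each time.

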